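# Set the upper tier on the countertop spice stand

### The job

Put the spice stand back together: pick up the green tray with the four corner holes by its handle and lower it, not drop it, onto the stand so that each corner hole goes over its own post and the tray rests level on the stand's rails, then let go. Either way round will do. Leave the yellow tray without holes and the white ramekin where they are.

Things in the scene. Friction and masses are not known exactly. Their poses are not given: they have to be found in the camera images.
- tray: Loose green tray, 196 x 156 mm (x by y), 16 mm high at its lip, 0.25-0.5 kg, flat on the counter. Four 34 mm square through holes centred at x +-70, y +-50 mm. Over its centre a wooden handle bar on two uprights: 90 mm long in x, 14 wide in y, 16 high, its centre 70 mm above the origin; grip its middle across y from above. Origin: centre of underside, z up. Same after a half turn.
- stand: Lower tier of the spice stand, fixed: pale wooden deck 170 x 130 mm (x by y), and four dark steel posts, 8 mm thick, at x +-70, y +-50 mm, round tips 100 mm above the origin. Rails join the posts all round; their top, where the tray's underside rests at last, is 60 mm above the origin. Origin: on the counter under the centre, z up. Same after a half turn.
- plain_tray: Bystander: loose yellow tray 180 x 140 mm without holes, with the same handle as the green one (top 78 mm). Origin: centre of the underside. Trays and stand may each be at the left, middle or right.
- ramekin: Bystander: loose white ceramic ramekin, 84 mm across, 45 mm high, near the counter's far edge. Origin: centre of the underside.
Not all that is in view belongs to the job. What is meant by the tray is not blue, and is the larger of those in its own colour.

How it is judged:
On the way:
1. the green tray is lifted clear of the counter, its underside over 80 mm up (height (world z) of tray above 0.08 m), for 0.1 s.
At the end, for the whole second after the job is handed in: The green tray rests on the stand's rails with all four posts through its corner holes: underside 60 mm (+-6) above the stand's origin, centres within 20 mm, long sides within 12 degrees, level within 4 degrees, at rest (horizontal distance between tray and stand below 0.02 m and z of tray in the frame of stand between 0.054 and 0.066 m and angle between the x axis of tray and the x axis of stand, either way round below 0.21 rad and angle between tray's own z axis and vertical below 0.07 rad and linear speed of tray below 0.02 m/s and contact force between tray and stand above 0.5 N); the robot touches nothing.
It fails at once if the green tray is dropped (falls freely, faster than 0.6 m/s, about 20 mm) (contact force between tray and the fingers below 0.05 N and linear speed of tray above 0.6 m/s).
It fails at once if the yellow tray is moved more than 20 mm (distance of plain_tray from where it was at the start of the episode above 0.02 m).
It fails at once if the ramekin is moved more than 20 mm (distance of ramekin from where it was at the start of the episode above 0.02 m).
It also fails if it takes over 48 s, if anything falls off the work surface, if the arm or the gripper's body presses on something with over 40 N, if the wrist force passes 120 N, or if a joint passes its speed limit or range.

### The arm

A 6-joint arm with a two-finger parallel gripper is mounted at the origin on the work surface. World frame = base frame: x ahead of the robot, y to its left, z up, the work surface at z = 0. Lengths are in m, angles in rad, forces in N, time in s.
With the tool pointing down it reaches from about 0.25 to 0.775 m from the base axis. Payload 4 kg.
Tool frame: the origin (TCP) lies on the centre line of the jaws, within the pads' length; the fingertips stand 11 mm ahead of it and the grasp point (between the pads) lies 8 mm behind it (bot.tcp_to_tips is the distance from the TCP to the fingertips, in m); z points along the fingers, y is the line along which they close (so a half turn about z gives the same grasp; the last joint's range is limited). The gripper opens to 85 mm and grips with 20 to 120 N. Pads are 22 mm wide; open, the fingers measure 114 mm over their backs; the gripper's body (76 mm by 85 mm) begins 54 mm behind the grasp point. The pads swing forward as they close: fully open they stand 13 mm farther back than shut.
Start: joints at [1.221, 0.087, 1.371, -0, 1.684, -0.103], TCP at [0.134, 0.533, 0.242] pointing down, gripper open.
Joint ranges: [-3.1, 3.1], [-0.76, 2.03], [0.27, 2.55], [-1.08, 4.22], [0.17, 2.65], [-2.57, 2.57]. Speed limits (rad/s): [2.79, 2.79, 3.14, 3.14, 3.14, 3.14].

### API

Orientations are given as a unit quaternion [w, x, y, z].
In Python, from plant import bot, vision, hand_in, finder gives the robot as it stands.
- The arm moves only by the tool jog_arm, never from a script. Its argument "plan" is a list of rows, each a list of 5 numbers: the shift along the tool's x, y, z in mm, then the turn about the tool's z in rad, then the closure, from 0 (fully open) to 1 (shut). A call has exactly 10 rows; each row is the pose to reach, as a shift and turn from the pose commanded when the call began, along the tool's axes at that moment; what a row does not reach only later rows make up. A row lasts 1/10 s, in which the tool goes at most 50 mm and 8.59 degrees, less where a joint would pass 70% of its speed; a pose out of reach is approached as far as the arm can. A call with a gripper value outside its range is refused whole. The fingers move at their own pace and stop on an object; "grip_force" is the grip in N (left out, the last holds). Time passes only in rows, so rows that repeat a pose let the fingers close, or fill a call up. It gives the time, the measured TCP pose, the force, the opening and the grip force at its end, in the units of the state.
- bot.read_state(): the state, without advancing time (a new reading comes with each control period).
- vision.get_image(name): name is "side" or "top"; returns the picture (384x512x3 uint8, blue, green, red); there is no depth.
- vision.camera_info(name): a dict with "fx", "fy", "cx", "cy" (pixels), "pose" (4x4, takes a point from camera to world coordinates). Camera axes: x right, y up, looking along -z (the intrinsics and any distortion apply to the point x, -y, -z); pixel columns grow to the right and rows downward; lengths in m; the calibration is good to about 2 mm. A picture is of the moment at which its call begins. camera_info takes no time and is no camera call.
- hand_in(): hands the job in; it is judged then, once.
Trained networks look in the newest picture that a camera, given by its name, has taken for a name from the list of things; names that differ only in an ending like _2 or _b are one class to them, and where a whole thing is asked for, a point or a joint stands for the part that bears it (a point fixed in the world has none). Each returns a list of dicts, best first, with "confidence" (0 to 1); they miss things now and then, are a little off and sometimes report something else, mostly with a low value. They report only what shows in the picture. A call takes as long as a camera call. They do not tell look-alikes from the thing itself.
- finder.recognise(camera, label): "at" ([x, y, z] in m, in world coordinates, good to about 4 mm: the middle of the surface that is visible of it).
- finder.silhouettes(camera, label): "pixels" (384x512 bool, what is visible of it).
The state is a dict: "time_s": time; "joint_pos": joint angles; "joint_velocities": joint speeds; "effort": joint torques, N m; "eef_pos": TCP position; "orientation": TCP orientation; "wrist_force": force on the tool from outside, world axes, zero at the start; "moment": the same for the moment, N m; "gripper_width": finger opening in m; "finger_force": force on a finger pad.
Only numpy, scipy, OpenCV 4.12 (cv2) and the standard library are available. Lean on these libraries where they do the work, as an engineer would, in place of code of your own. Each camera call takes 0.05 s, during which the arm holds its last target. There are 200 camera calls.

## Working session

There is one attempt and no reset: what is moved stays moved. The work goes in short steps, Python scripts to look and compute and a tool call to move; the robot and the scene stay as the last step left them, time stands still between calls to the robot, and variables do not carry over. Pictures are saved under pics/ and viewed, at most 10 in all, crops included, and the job is handed in when it is done.

Besides the shell and the picture viewer there is one more tool, called after "Call:" by a JSON object that holds its "fn" and its "kwargs", one argument or row to a line. jog_arm: Moves the arm, as the interface text tells. Its arguments: {"type":"object","properties":{"plan":{"type":"array"},"grip_force":{"type":"number"}},"required":["plan"]}

```bash
mkdir -p pics; python3 - <<'E'
from plant import bot, vision, finder
import cv2,numpy as np
for c in("top","side"):
    cv2.imwrite(f"pics/{c}0.png",vision.get_image(c))
    i=vision.camera_info(c);print(c,{k:(np.round(v,4).tolist() if k=="pose" else v) for k,v in i.items()})
    for l in("tray","stand","plain_tray","ramekin"):
        print(l,[(np.round(d["at"],3).tolist(),round(d["confidence"],2)) for d in finder.recognise(c,l)])
s=bot.read_state();print(s["time_s"],s["eef_pos"],s["orientation"],s["gripper_width"])
E
```

```text
top {'fx': 349.2147546586262, 'fy': 349.2147546586262, 'cx': 256.51072452874206, 'cy': 196.62054892682545, 'pose': [[-0.0131, 0.985, -0.172, 0.3506], [-0.9998, -0.0155, -0.0123, 0.0812], [-0.0148, 0.1718, 0.985, 1.241], [0.0, 0.0, 0.0, 1.0]]}
tray [([0.452, 0.307, 0.007], 0.93), ([0.716, 0.422, 0.003], 0.93), ([0.388, 0.532, -0.004], 0.9)]
stand [([0.439, -0.346, 0.021], 0.62)]
plain_tray []
ramekin [([0.7, 0.251, 0.017], 0.81), ([0.551, 0.003, 0.008], 0.56)]
side {'fx': 457.53103881347926, 'fy': 457.53103881347926, 'cx': 251.58785274758077, 'cy': 191.3971982621617, 'pose': [[0.8449, 0.3107, -0.4355, -0.0775], [-0.5346, 0.5176, -0.668, -0.9012], [0.0179, 0.7972, 0.6034, 0.9241], [0.0, 0.0, 0.0, 1.0]]}
tray [([0.387, 0.538, 0.006], 0.98), ([0.712, 0.418, 0.002], 0.82), ([0.446, 0.302, 0.004], 0.73)]
stand [([0.438, -0.352, 0.014], 0.75)]
plain_tray [([0.557, -0.004, 0.004], 0.65), ([0.446, 0.302, 0.004], 0.41)]
ramekin [([0.693, 0.249, 0.027], 0.9)]
0.5 [0.13437271 0.53332766 0.24232018] [3.69297406e-06 1.23091398e-01 9.92395338e-01 3.02498823e-05] 0.08562976158200188
```

View pics/top0.png

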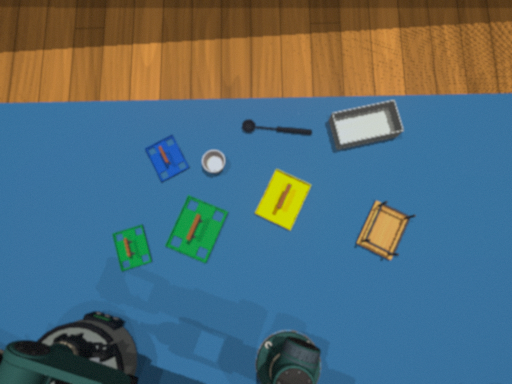

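View pics/side0.png

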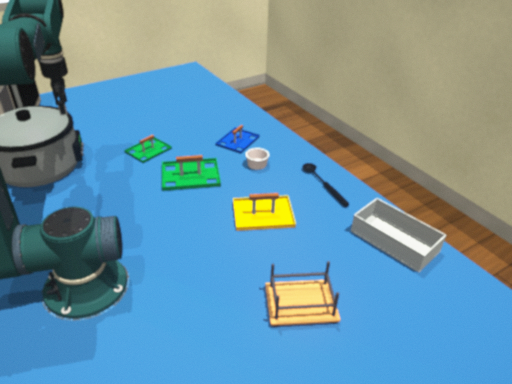

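The candidates in the top view are large green (197,229), small green (132,247), blue (167,158) and yellow (283,199). The one at (197,229) fits, because it is the larger of the two green trays. I'll confirm that in a crop and fit the poses.

```bash
cat > h.py <<'E'
import cv2,numpy as np
from scipy.optimize import minimize
from plant import vision
INFO={c:vision.camera_info(c) for c in("top","side")}
def proj(c,P):
    i=INFO[c];T=np.linalg.inv(np.array(i["pose"]));q=np.asarray(P)@T[:3,:3].T+T[:3,3]
    return np.c_[i["cx"]+i["fx"]*q[:,0]/-q[:,2],i["cy"]+i["fy"]*-q[:,1]/-q[:,2]]
def place(p,L,z=0):
    c,s=np.cos(p[2]),np.sin(p[2]);L=np.asarray(L,float)
    return np.c_[p[0]+c*L[:,0]-s*L[:,1],p[1]+s*L[:,0]+c*L[:,1],L[:,2]+z]
def box(a,b,z):return [(x*a,y*b,z) for x,y in((1,1),(1,-1),(-1,-1),(-1,1))]
def hullmask(pts,S=4):
    m=np.zeros((384*S,512*S),np.uint8);h=cv2.convexHull(np.float32(pts))
    cv2.fillConvexPoly(m,np.int32(np.round(((h+.5)*S-.5)*16)),1,shift=4);return m>0
def masks_hull(mask):
    m=cv2.resize(mask.astype(np.uint8)*255,None,fx=4,fy=4,interpolation=cv2.INTER_LINEAR)>127
    pts=np.argwhere(m)[:,::-1];o=np.zeros(m.shape,np.uint8);cv2.fillConvexPoly(o,cv2.convexHull(pts.astype(np.int32)),1);return o>0
def fit(hulls,L,x0,z=0):
    f=lambda p:sum(1-(h&g).sum()/(h|g).sum() for c,h in hulls.items() for g in[hullmask(proj(c,place(p,L,z)))])
    best=None
    for a in x0[2]:
        s=np.array([x0[0],x0[1],a]);r=minimize(f,s,method="Nelder-Mead",options=dict(initial_simplex=s+np.r_[np.zeros((1,3)),np.diag([.01,.01,.15])],xatol=2e-4,fatol=1e-4,maxiter=120))
        if best is None or r.fun<best.fun:best=r
    return best.x,best.fun
def big(m):
    n,l,s,_=cv2.connectedComponentsWithStats(m.astype(np.uint8));return l==1+np.argmax(s[1:,4])
def green(im):
    h=cv2.cvtColor(im,cv2.COLOR_BGR2HSV);return big((h[...,0]>45)&(h[...,0]<75)&(h[...,1]>120)&(h[...,2]>70))
TRAY=box(.098,.078,0)+box(.098,.078,.016)
STAND=box(.085,.065,0.005)+box(.073,.053,.1)
E
python3 - <<'E'
from h import *
from plant import finder
im={c:cv2.imread(f"pics/{c}0.png") for c in INFO}
A=np.linspace(-1.4,1.4,7)
for c in("top","side",None):
    t,e=fit({k:masks_hull(green(im[k])) for k in([c] if c else INFO)},TRAY,(.46,.31,A));print("tray",c,t.round(4),e)
sil={}
for c in INFO:
    d=finder.silhouettes(c,"stand")[0];sil[c]=big(d["pixels"])
for c in("top","side",None):
    s,e=fit({k:masks_hull(sil[k]) for k in([c] if c else INFO)},STAND,(.44,-.35,A));print("stand",c,s.round(4),e)
out=[]
for p,L in((t,[(a*70/1000,b*50/1000,.016) for a in(1,-1) for b in(1,-1)]+[(0,0,.078),(.045,0,.078),(-.045,0,.078)]+box(.098,.078,.016)),(s,[(a*.07,b*.05,z) for a in(1,-1) for b in(1,-1) for z in(.06,.1)]+box(.085,.065,0.005))):
    row=[]
    for c in INFO:
        q=proj(c,place(p,L));o=q.mean(0).round()-[50,37];K=4
        cr=cv2.warpAffine(im[c],np.float32([[K,0,-o[0]*K],[0,K,-o[1]*K]]),(400,300),flags=cv2.INTER_CUBIC)
        for x in(q-o)*K:cv2.drawMarker(cr,tuple(int(v) for v in x),(255,0,255),cv2.MARKER_CROSS,8,1)
        row.append(cr)
    out.append(np.hstack(row))
cv2.imwrite("pics/fit.png",np.vstack(out))
E
```

```text
tray top [ 0.4553  0.3106 -0.4006] 0.059610193417370394
tray side [ 0.462   0.3188 -0.4322] 0.11908317156935944
tray None [ 0.4567  0.3113 -0.4196] 0.19094519806293764
stand top [ 0.4413 -0.3328 -0.4454] 0.12570393086144416
stand side [ 0.4413 -0.3432  2.6634] 0.056890618830033324
stand None [ 0.4426 -0.3421 -0.5017] 0.1898141387486385
```

View pics/fit.png

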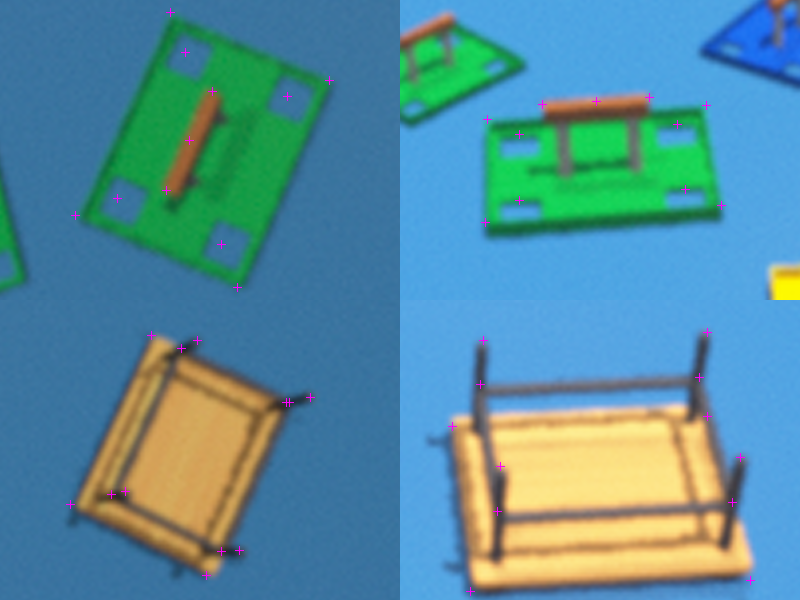

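The crop confirms it: the large green tray has four corner holes and a handle, and the fit lies on it. The stand's post tips also agree with the fit, to within about 1 px. Next I'll work out the moves.

```bash
cat > mv.py <<'E'
import sys,numpy as np
from scipy.spatial.transform import Rotation as R
from plant import bot
def to(x,y,z,yaw):
    s=bot.read_state();r=R.from_quat(np.roll(s["orientation"],-1));M=r.as_matrix()
    d=M.T@(np.array([x,y,z])-s["eef_pos"])*1000
    h=np.arctan2(M[1,1],M[0,1]);w=yaw+np.pi/2-h;w=(w+np.pi/2)%np.pi-np.pi/2
    print("t",s["time_s"],"shift",d.round(1),"turn",round(-w,3),"pos",s["eef_pos"].round(4),"w",round(s["gripper_width"],4),"F",s["wrist_force"].round(1),"j",s["joint_pos"].round(2))
to(*map(float,sys.argv[1:5]))
E
python3 mv.py .4567 .3113 .242 -.42
```

```text
t 0.6 shift [-3.668e+02 -1.366e+02  3.000e-01] turn 0.173 pos [0.1344 0.5333 0.2423] w 0.0858 F [-0.4  0.3 -0.7] j [ 1.22  0.09  1.37 -0.    1.68 -0.1 ]
```

Call:
{"fn": "jog_arm", "kwargs": {
  "plan": [
    [-37,-14,0,0.02,0],
    [-74,-28,0,0.04,0],
    [-111,-42,0,0.06,0],
    [-148,-56,0,0.08,0],
    [-185,-70,0,0.1,0],
    [-222,-84,0,0.12,0],
    [-260,-98,0,0.14,0],
    [-297,-110,0,0.16,0],
    [-333,-124,0,0.173,0],
    [-367,-137,0,0.173,0]
  ],
  "grip_force": 60
}}

```text
time_s: 1.6
eef_pos: [0.4581, 0.3096, 0.2424]
orientation: [0.0, 0.209, 0.978, 0.0]
wrist_force: [1.3, 0.9, 0.5]
gripper_width: 0.0851
finger_force: 0.0
```

Call:
{"fn": "jog_arm", "kwargs": {
  "plan": [
    [0,0,20,0,0],
    [0,0,40,0,0],
    [0,0,60,0,0],
    [0,0,80,0,0],
    [0,0,100,0,0],
    [0,0,110,0,0],
    [0,0,110,0,0],
    [0,0,110,0,0],
    [0,0,110,0,0],
    [0,0,110,0,0]
  ]
}}

```text
time_s: 2.6
eef_pos: [0.4575, 0.3112, 0.1338]
orientation: [0.001, 0.208, 0.978, 0.001]
wrist_force: [0.1, -0.6, -0.5]
gripper_width: 0.0856
finger_force: 0.0
```

```bash
python3 mv.py .4567 .3113 .062 -.42; python3 - <<'E'
from h import *
im={c:vision.get_image(c) for c in INFO}
o=[]
for c in INFO:
    q=proj(c,[(.4567,.3113,.1)])[0].round()-[50,50]
    o.append(cv2.warpAffine(im[c],np.float32([[4,0,-q[0]*4],[0,4,-q[1]*4]]),(400,400),flags=cv2.INTER_CUBIC))
cv2.imwrite("pics/pre.png",np.hstack(o))
E
```

```text
t 2.6 shift [ 0.8 -0.4 71.8] turn 0.0 pos [0.4575 0.3112 0.1338] w 0.0856 F [ 0.1 -0.6 -0.5] j [ 0.49  0.14  1.53  0.    1.47 -0.66]
```

View pics/pre.png

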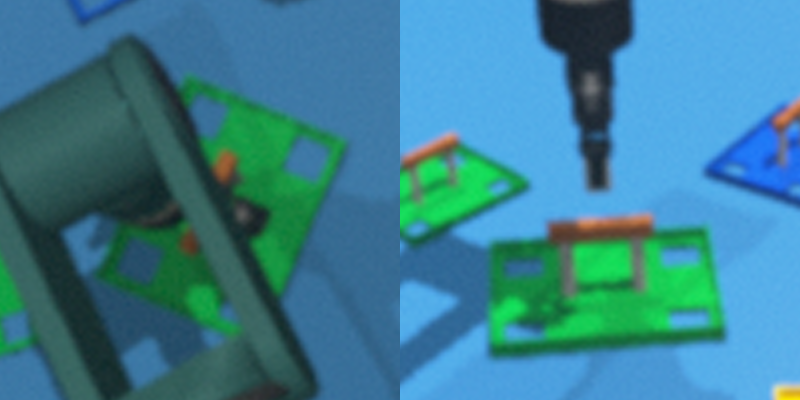

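The gripper is centred over the handle: in the side crop the fingers are at (598,185) and the bar's middle is at (602,225). I'll descend and grip.

Call:
{"fn": "jog_arm", "kwargs": {
  "plan": [
    [1,0,15,0,0],
    [1,0,30,0,0],
    [1,0,45,0,0],
    [1,0,58,0,0],
    [1,0,68,0,0],
    [1,0,72,0,0],
    [1,0,72,0,0],
    [1,0,72,0,0.5],
    [1,0,72,0,1],
    [1,0,72,0,1]
  ],
  "grip_force": 60
}}

```text
time_s: 3.7
eef_pos: [0.4564, 0.3115, 0.0612]
orientation: [0.001, 0.208, 0.978, 0.001]
wrist_force: [-0.7, 0.3, 0.6]
gripper_width: 0.0439
finger_force: 0.0
```

Call:
{"fn": "jog_arm", "kwargs": {
  "plan": [
    [0,0,0,0,1],
    [0,0,0,0,1],
    [0,0,0,0,1],
    [0,0,0,0,1],
    [0,0,0,0,1],
    [0,0,0,0,1],
    [0,0,0,0,1],
    [0,0,-3,0,1],
    [0,0,-6,0,1],
    [0,0,-10,0,1]
  ]
}}

```text
time_s: 4.7
eef_pos: [0.455, 0.3108, 0.0691]
orientation: [-0.001, 0.208, 0.978, -0.001]
wrist_force: [0.4, -0.5, -2.8]
gripper_width: 0.0131
finger_force: 58.7
```

Call:
{"fn": "jog_arm", "kwargs": {
  "plan": [
    [0,0,-15,0,1],
    [0,0,-35,0,1],
    [0,0,-57,0,1],
    [0,0,-79,0,1],
    [0,0,-101,0,1],
    [0,0,-123,0,1],
    [0,0,-145,0,1],
    [0,0,-163,0,1],
    [0,0,-176,0,1],
    [0,0,-180,0,1]
  ]
}}

```text
time_s: 5.7
eef_pos: [0.4564, 0.3116, 0.253]
orientation: [0.002, 0.208, 0.978, 0.001]
wrist_force: [-0.5, -0.3, -2.7]
gripper_width: 0.013
finger_force: 58.8
```

```bash
python3 mv.py .4426 -.3421 .25 -.50; python3 - <<'E'
from h import *
cv2.imwrite("pics/lift.png",vision.get_image("side"))
E
```

```text
t 5.7 shift [-253.8 -602.6    1.6] turn 0.08 pos [0.4564 0.3116 0.253 ] w 0.013 F [-0.5 -0.3 -2.7] j [ 0.5   0.09  1.35  0.    1.7  -0.65]
```

View pics/lift.png

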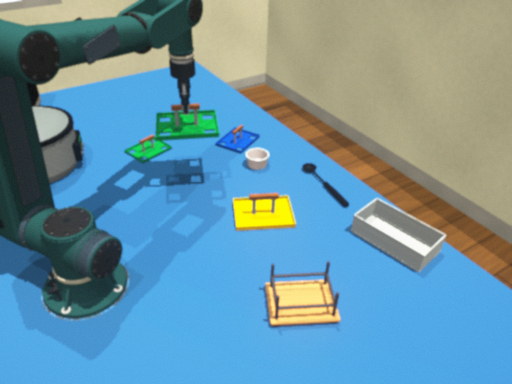

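The tray hangs level in the gripper at (187,122). I'll carry it over to the stand in three stages.

Call:
{"fn": "jog_arm", "kwargs": {
  "plan": [
    [-3,-7,0,0,1],
    [-9,-21,0,0,1],
    [-18,-43,0,0,1],
    [-28,-66,0,0,1],
    [-38,-90,0,0,1],
    [-48,-114,0,0,1],
    [-58,-138,0,0,1],
    [-68,-161,0,0,1],
    [-77,-183,0,0,1],
    [-85,-201,0,0,1]
  ]
}}

```text
time_s: 6.75
eef_pos: [0.4504, 0.0906, 0.2491]
orientation: [-0.001, 0.209, 0.978, -0.001]
wrist_force: [1.1, 0.3, -2.4]
gripper_width: 0.0131
finger_force: 58.7
```

Call:
{"fn": "jog_arm", "kwargs": {
  "plan": [
    [-8,-20,0,0,1],
    [-17,-40,0,0,1],
    [-25,-60,0,0,1],
    [-34,-80,0,0,1],
    [-42,-100,0,0,1],
    [-51,-120,0,0,1],
    [-59,-140,0,0,1],
    [-68,-160,0,0,1],
    [-76,-180,0,0,1],
    [-85,-201,0,0,1]
  ]
}}

```text
time_s: 7.75
eef_pos: [0.4457, -0.1265, 0.2491]
orientation: [-0.001, 0.209, 0.978, 0.0]
wrist_force: [-0.2, -0.4, -3.0]
gripper_width: 0.0129
finger_force: 58.8
```

Call:
{"fn": "jog_arm", "kwargs": {
  "plan": [
    [-9,-22,0,0.01,1],
    [-19,-46,0,0.02,1],
    [-29,-70,0,0.03,1],
    [-39,-94,0,0.04,1],
    [-49,-118,0,0.05,1],
    [-58,-140,0,0.06,1],
    [-67,-161,0,0.07,1],
    [-75,-180,0,0.08,1],
    [-81,-194,0,0.08,1],
    [-84,-201,0,0.08,1]
  ]
}}

```text
time_s: 8.75
eef_pos: [0.4413, -0.3443, 0.2496]
orientation: [-0.001, 0.248, 0.969, 0.0]
wrist_force: [-0.2, 0.4, -2.4]
gripper_width: 0.0127
finger_force: 58.7
```

Call:
{"fn": "jog_arm", "kwargs": {
  "plan": [
    [0,0,4,0,1],
    [0,0,10,0,1],
    [0,0,18,0,1],
    [0,0,24,0,1],
    [0,0,28,0,1],
    [0,0,30,0,1],
    [0,0,30,0,1],
    [0,0,30,0,1],
    [0,0,30,0,1],
    [0,0,30,0,1]
  ]
}}

```text
time_s: 9.75
eef_pos: [0.4422, -0.3431, 0.2207]
orientation: [0.0, 0.247, 0.969, -0.0]
wrist_force: [0.8, -0.2, -2.7]
gripper_width: 0.0129
finger_force: 58.7
```

```bash
python3 mv.py .4426 -.3421 .18 -.50; python3 - <<'E'
from h import *
im={c:vision.get_image(c) for c in INFO}
A=np.linspace(-.8,-.2,3)
z=.22-.062
for c in("top","side"):
    t,e=fit({c:masks_hull(green(im[c]))},TRAY,(.44,-.34,A),z);print(c,t.round(4),e)
o=[]
for c in INFO:
    q=proj(c,[(.4426,-.3421,.12)])[0].round()-[50,50]
    cr=cv2.warpAffine(im[c],np.float32([[4,0,-q[0]*4],[0,4,-q[1]*4]]),(400,400),flags=cv2.INTER_CUBIC)
    for x in proj(c,place((.4426,-.3421,-.5),[(a*.07,b*.05,.1) for a in(1,-1) for b in(1,-1)])):cv2.drawMarker(cr,tuple(int(v) for v in(x-q)*4),(255,0,255),0,8,1)
    o.append(cr)
cv2.imwrite("pics/over.png",np.hstack(o))
E
```

```text
t 9.75 shift [ 0.1  1.  40.7] turn 0.0 pos [ 0.4422 -0.3431  0.2207] w 0.0129 F [ 0.8 -0.2 -2.7] j [-0.76  0.11  1.38  0.    1.64 -1.83]
top [ 0.4584 -0.3111 -0.497 ] 0.3832786885245901
side [ 0.4442 -0.3399 -0.502 ] 0.04136525588425821
```

View pics/over.png

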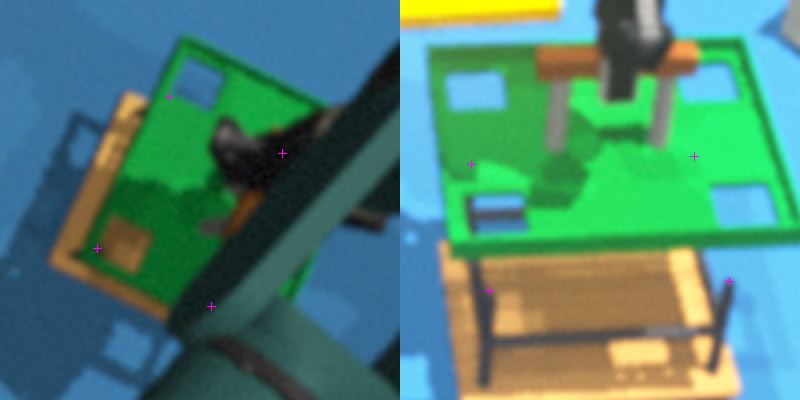

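The side view shows the tray level over the stand. Its lower-left hole, at crop (495,212), is above a post, and the offset is about 2–3 mm. I'll lower it onto the post tips and check the forces.

Call:
{"fn": "jog_arm", "kwargs": {
  "plan": [
    [1,-2,5,0,1],
    [1,-2,13,0,1],
    [1,-2,21,0,1],
    [1,-2,29,0,1],
    [1,-2,37,0,1],
    [1,-2,45,0,1],
    [1,-2,53,0,1],
    [1,-2,60,0,1],
    [1,-2,66,0,1],
    [1,-2,70,0,1]
  ]
}}

```text
time_s: 10.85
eef_pos: [0.4401, -0.3441, 0.1496]
orientation: [-0.0, 0.247, 0.969, 0.0]
wrist_force: [0.1, 0.1, -3.2]
gripper_width: 0.0129
finger_force: 58.8
```

```bash
python3 mv.py .4426 -.3421 .122 -.50; python3 - <<'E'
from h import *
c="side";im=vision.get_image(c)
t,e=fit({c:masks_hull(green(im))},TRAY,(.44,-.34,[-.5]),.09);print(t.round(4),e)
q=proj(c,[(.4426,-.3421,.1)])[0].round()-[50,50]
cv2.imwrite("pics/tips.png",cv2.warpAffine(im,np.float32([[6,0,-q[0]*6],[0,6,-q[1]*6]]),(600,600),flags=cv2.INTER_CUBIC))
E
```

```text
t 10.85 shift [-1.3  2.9 27.6] turn 0.0 pos [ 0.4401 -0.3441  0.1496] w 0.0129 F [ 0.1  0.1 -3.2] j [-0.77  0.14  1.49  0.    1.51 -1.84]
[ 0.4387 -0.344  -0.5114] 0.045331341962606464
```

View pics/tips.png

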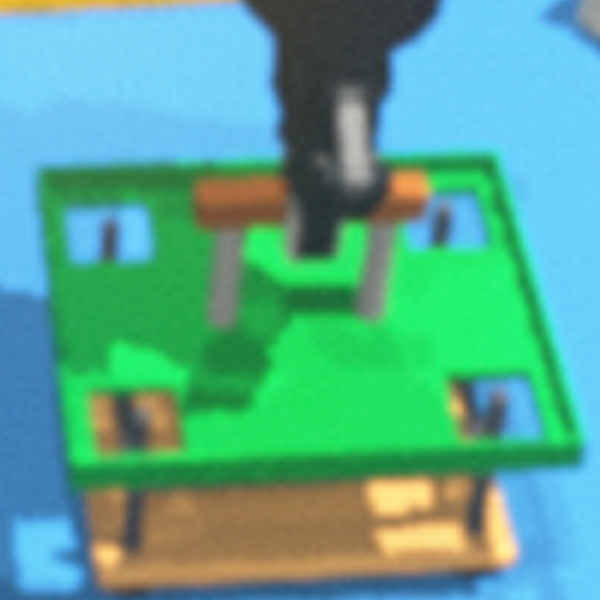

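All four posts come up near the middle of their holes, at (110,238), (442,222), (140,415) and (495,405), and there is no side force. I'll lower it the rest of the way.

Call:
{"fn": "jog_arm", "kwargs": {
  "plan": [
    [0,0,4,0,1],
    [0,0,8,0,1],
    [0,0,12,0,1],
    [0,0,16,0,1],
    [0,0,19,0,1],
    [0,0,22,0,1],
    [0,0,24,0,1],
    [0,0,26,0,1],
    [0,0,27,0,1],
    [0,0,27,0,1]
  ]
}}

```text
time_s: 11.9
eef_pos: [0.4402, -0.3442, 0.1232]
orientation: [-0.0, 0.247, 0.969, 0.0]
wrist_force: [-0.8, -0.4, -2.9]
gripper_width: 0.0129
finger_force: 58.8
```

```bash
python3 mv.py .4426 -.3421 .122 -.50
```

```text
t 11.9 shift [-1.1  3.   1.2] turn 0.0 pos [ 0.4402 -0.3442  0.1232] w 0.0129 F [-0.8 -0.4 -2.9] j [-0.77  0.16  1.53  0.    1.45 -1.84]
```

Call:
{"fn": "jog_arm", "kwargs": {
  "plan": [
    [0,0,0.5,0,1],
    [0,0,1,0,1],
    [0,0,1.5,0,1],
    [0,0,2,0,1],
    [0,0,2,0,1],
    [0,0,2,0,1],
    [0,0,2,0,1],
    [0,0,2,0,1],
    [0,0,2,0,1],
    [0,0,2,0,1]
  ]
}}

```text
time_s: 12.9
eef_pos: [0.4402, -0.3442, 0.1213]
orientation: [0.0, 0.247, 0.969, 0.0]
wrist_force: [0.1, 0.1, -2.2]
gripper_width: 0.0131
finger_force: 58.8
```

Call:
{"fn": "jog_arm", "kwargs": {
  "plan": [
    [0,0,0.5,0,1],
    [0,0,1,0,1],
    [0,0,1,0,1],
    [0,0,1,0,1],
    [0,0,1,0,1],
    [0,0,1,0,1],
    [0,0,1,0,1],
    [0,0,1,0,1],
    [0,0,1,0,1],
    [0,0,1,0,1]
  ]
}}

```text
time_s: 13.9
eef_pos: [0.4403, -0.3442, 0.1208]
orientation: [0.0, 0.247, 0.969, -0.0]
wrist_force: [-2.1, 2.4, 4.9]
gripper_width: 0.0131
finger_force: 59.8
```

The wrist force has changed sign, so the tray is resting on the rails. I'll open the gripper, wait, and go straight up.

Call:
{"fn": "jog_arm", "kwargs": {
  "plan": [
    [0,0,0,0,0.8],
    [0,0,0,0,0.7],
    [0,0,0,0,0.5],
    [0,0,0,0,0.3],
    [0,0,0,0,0],
    [0,0,0,0,0],
    [0,0,0,0,0],
    [0,0,0,0,0],
    [0,0,0,0,0],
    [0,0,0,0,0]
  ]
}}

```text
time_s: 14.9
eef_pos: [0.4402, -0.3442, 0.1203]
orientation: [0.0, 0.247, 0.969, 0.0]
wrist_force: [0.3, 0.1, -0.2]
gripper_width: 0.0856
finger_force: 0.0
```

Call:
{"fn": "jog_arm", "kwargs": {
  "plan": [
    [0,0,-8,0,0],
    [0,0,-20,0,0],
    [0,0,-35,0,0],
    [0,0,-50,0,0],
    [0,0,-70,0,0],
    [0,0,-90,0,0],
    [0,0,-105,0,0],
    [0,0,-115,0,0],
    [0,0,-120,0,0],
    [0,0,-120,0,0]
  ]
}}

```text
time_s: 15.9
eef_pos: [0.4403, -0.3443, 0.2409]
orientation: [0.0, 0.247, 0.969, -0.0]
wrist_force: [0.8, -0.7, 0.3]
gripper_width: 0.0852
finger_force: 0.0
```

```bash
python3 mv.py .4426 -.3421 .122 -.50; python3 - <<'E'
from h import *
c="side";im=vision.get_image(c)
t,e=fit({c:masks_hull(green(im))},TRAY,(.44,-.34,[-.5]),.06);print(t.round(4),e)
q=proj(c,[(.4426,-.3421,.1)])[0].round()-[50,50]
cv2.imwrite("pics/end.png",cv2.warpAffine(im,np.float32([[6,0,-q[0]*6],[0,6,-q[1]*6]]),(600,600),flags=cv2.INTER_CUBIC))
E
```

```text
t 15.9 shift [ -0.8   3.1 118.9] turn 0.0 pos [ 0.4403 -0.3443  0.2409] w 0.0852 F [ 0.8 -0.7  0.3] j [-0.77  0.11  1.35  0.    1.68 -1.84]
[ 0.4398 -0.3423 -0.4917] 0.04645942740979159
```

View pics/end.png

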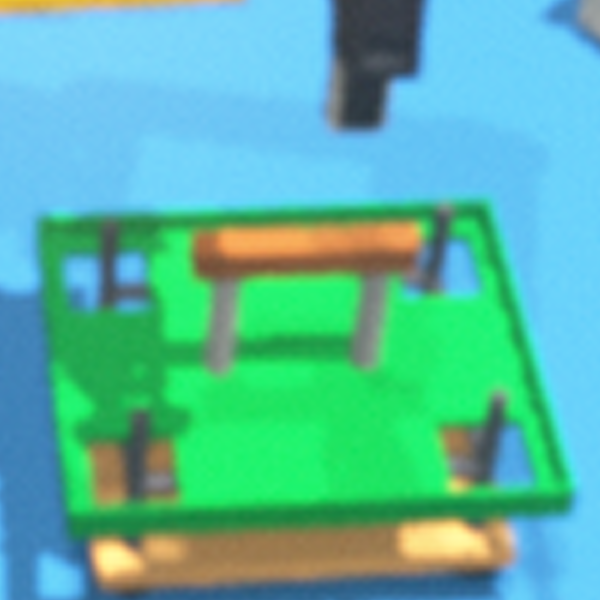

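The tray sits level on the rails. The four posts stand through the holes at (108,262), (440,250), (138,450) and (492,440), and the gripper is clear.

```bash
python3 -c "from plant import hand_in;print(hand_in())"
```

```text
the job is handed in; nothing more can be done
None
```

The green tray is back on the stand's rails, level, with all four posts through its corner holes; the gripper is clear, and the job was handed in at about 16 s with no verdict returned.

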